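# Hold a steel tube down in its V prisms for tacking

### The job

Take the bare steel tube from the wooden rack and lay it in the two V prisms of the tacking jig with one end butted squarely against the rust-brown flange plate, so that it can be tacked on. Do not drop it, and leave the red-primed tube and everything else on the bench alone. Finish while still holding it there: keep pushing the tube firmly down (with about 15 N) onto both sides of the V, and do not let go.

Things in the scene. Friction and masses are not known exactly. Their poses are not given: they have to be found in the camera images.
- tube: Bare bright steel tube, 38 mm diameter, 160 mm long, 1.5 mm wall, about 0.22 kg (hidden 0.17 to 0.27), plain and the same at both ends. Origin at its centre, y along its axis; it may roll about y. It starts lying in one of the rack's two places, free to be gripped across its middle from above.
- primed_tube: The same tube in dull red primer, in the other place of the rack. It stays there.
- rack: Fixed rack: plywood base 250 (x) by 150 (y) by 12 mm; two notched wooden battens along x, 22 mm thick, at y = -55 and +55 mm, tops 42 mm above the bench. Origin under its centre on the bench. Tubes lie along its y in 90 degree notches at x = -55 and +55 mm, axes 51 mm above the bench; between the battens a tube is clear for 88 mm, with 20 mm of air below it.
- jig: Fixed tacking jig: grey base plate 150 (x) by 310 (y) by 15 mm. Origin on the bench below the seat; y along the seated tube. Two grey, smooth-ground V prisms at y = -52 and +52 mm, each 30 mm long, 68 mm wide (x), tops 60 mm above the bench, 90 degree V open upward. At the -y end a rust-brown flange plate 90 by 90 by 8 mm stands upright on a dark angle, tops 108 and 110 mm above the bench.
- v_left: The -x halves of both prisms, carrying the -x contact line of the tube, on smooth-ground flanks at 45 degrees (friction about 0.25). Origin as the jig's.
- v_right: The +x halves of both prisms, carrying the +x contact line of the tube, on flanks like the others. Origin as the jig's.
- seat (a point): Where the tube's centre comes to lie when it is seated in both prisms and butted against the flange: 62 mm above the bench, axes as the jig's (the tube's axis along y).
- flange_face (a point): Point of the flange's face (it looks to +y of the jig) on the axis of the seated tube, 80 mm to -y of the seat.
- hammer: Chipping hammer, 240 mm long, lying on the bench, loose.
- brush: Wire brush with wooden back, 250 mm long, loose.
- spray: Grey spray can with yellow band and red cap, 64 mm diameter, 188 mm tall, standing loose.
- magnet: Yellow welding magnet, 104 by 65 by 22 mm, lying loose between jig and rack.
- clamp: Blue screw clamp, 150 by 110 by 18 mm, lying loose.
- rod_case: Cardboard case of welding rods with green band, 360 by 70 by 45 mm, loose.
Mind the look-alikes: they are no part of the job. What is meant by the tube is not turquoise, and is the larger of those in its own colour.

How it is judged:
By the outcome, as a careful person would: the job done as asked, in the order asked, and still so for the second after the job is handed in, while the arm keeps its last pose, push and grip.
It also fails if it takes over 51 s, if anything falls off the work surface, if the arm or the gripper's body presses on something with over 40 N, if the wrist force passes 120 N, or if a joint passes its speed limit or range.

### The arm

A 7-joint arm with a two-finger parallel gripper is mounted at the origin on the work surface. World frame = base frame: x ahead of the robot, y to its left, z up, the work surface at z = 0. Lengths are in m, angles in rad, forces in N, time in s.
With the tool pointing down it reaches from about 0.425 to 0.825 m from the base axis. Payload 3.6 kg.
Tool frame: the origin (TCP) lies where the fingers leave the gripper's body, on its centre line; the fingertips stand 73 mm ahead of it and the grasp point (between the pads) lies 54 mm ahead of it; x points along the fingers, y is the direction in which the jaws open and shut, and the axes are right-handed (so a half turn about x gives the same grasp; the last joint's range is limited). The gripper opens to 85 mm and grips with 20 to 120 N. Pads are 22 mm wide; open, the fingers measure 114 mm over their backs; the gripper's body (76 mm by 85 mm) begins 54 mm behind the grasp point. The pads swing forward as they close: fully open they stand 13 mm farther back than shut.
Start: joints at [-1.349, 0.615, -0.013, 1.423, 0.008, 1.103, -0.04], TCP at [0.16, 0.63, 0.304] pointing down, gripper open.
Joint ranges: [-3.12, 3.12], [-0.3, 2.06], [-1.34, 1.32], [0.26, 2.42], [-1.36, 4.5], [0.01, 1.98], [-2.84, 2.84]. Speed limits (rad/s): [2.79, 2.79, 3.14, 3.14, 3.14, 3.14, 3.14].

### API

Orientations are given as a unit quaternion [x, y, z, w].
In Python, from station import arm, snapshot, camera_info, ticket gives the robot as it stands. Calls block until the motion is done:
- arm.movep(position, orientation): joint-space move of the TCP to a pose.
- arm.line_to(position, velocity=0.15, ori=None): straight line of the TCP; ori=None keeps the orientation; velocity is the mean speed in m/s.
- arm.move_j(angles): joint-space move.
- arm.move_gripper(opening, effort=None): opening from 0.0 (shut) to 1.0 (fully open); effort is the grip in N (None keeps the last); returns when the fingers have stopped.
- arm.pause(seconds).
- arm.ik(position, orientation): joint angles nearest the present ones, or None.
- snapshot(name): name is "side" or "top"; returns the picture (384x512x3 uint8, blue, green, red); there is no depth.
- camera_info(name): a dict with "fx", "fy", "cx", "cy" (pixels), "dist_coeffs" ([k1, k2, p1, p2, k3] as OpenCV has them; the pictures are not rectified), "R" (3x3) and "t" (3): a world point X has camera coordinates R X + t. Camera axes: x right, y down, z forward; pixel columns grow to the right and rows downward; lengths in m; the calibration is good to about 2 mm. A picture is of the moment at which its call begins. camera_info takes no time and is no camera call.
A pose or a line that the arm cannot do raises arm.MotionError and nothing moves.
- ticket.finish_job(): hands the job in, once; it reports no verdict.
Readings, each from a call of its own:
- arm.read_time(): time.
- arm.read_joint_positions(): joint angles.
- arm.read_dq(): joint speeds.
- arm.read_effort(): joint torques, N m.
- arm.read_tool_pos(): TCP position.
- arm.read_eef_rot(): TCP orientation.
- arm.read_ft_force(): force on the tool from outside, world axes, zero at the start.
- arm.read_wrist_torque(): the same for the moment, N m.
- arm.read_opening(): opening from 0.0 (shut) to 1.0 (fully open).
Only numpy, scipy, OpenCV 4.12 (cv2) and the standard library are available. Lean on these libraries where they do the work, as an engineer would, in place of code of your own. Each camera call takes 0.05 s, during which the arm holds its last target.

## Working session

There is one attempt and no reset: what is moved stays moved. The work goes in short steps, each a Python script; the robot and the scene stay as the last script left them, time stands still between calls to the robot, and variables do not carry over. Pictures are saved under pics/ and viewed, and the job is handed in when it is done.

```bash
mkdir -p pics; ls; python3 - <<'E'
from station import arm, snapshot, camera_info
import cv2
for n in("side","top"):
    cv2.imwrite(f"pics/{n}0.png",snapshot(n)); print(n,camera_info(n))
print(arm.read_time(),arm.read_tool_pos(),arm.read_eef_rot(),arm.read_ft_force(),arm.read_opening())
E
```

```text
pics
side {'fx': 347.40798305120506, 'fy': 347.40798305120506, 'cx': 257.0762322737, 'cy': 194.47268412825207, 'dist_coeffs': array([-0.10648431,  0.        ,  0.        ,  0.        ,  0.        ]), 'R': array([[-0.92386533, -0.38232633,  0.0173038 ],
       [-0.28357017,  0.65346329, -0.70183594],
       [ 0.25702296, -0.65330873, -0.71212843]]), 't': array([0.46607028, 0.20010272, 1.29422008])}
top {'fx': 432.45215806063857, 'fy': 432.45215806063857, 'cx': 253.299427799982, 'cy': 191.76529998922177, 'dist_coeffs': array([-0.04613901,  0.        ,  0.        ,  0.        ,  0.        ]), 'R': array([[-0.02214845, -0.99975365,  0.00144292],
       [-0.99891318,  0.02207058, -0.04105309],
       [ 0.04101113, -0.00235061, -0.99915592]]), 't': array([0.0095508 , 0.4796149 , 1.36215056])}
0.1 [0.15989475 0.62949108 0.30283527] [ 0.08688014  0.70174613 -0.08851713  0.70154752] [-0.74426498 -0.50120836 -0.09452525] 0.9990415514513525
```

View pics/side0.png

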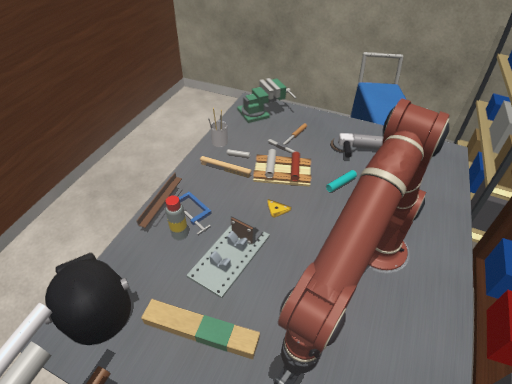

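View pics/top0.png

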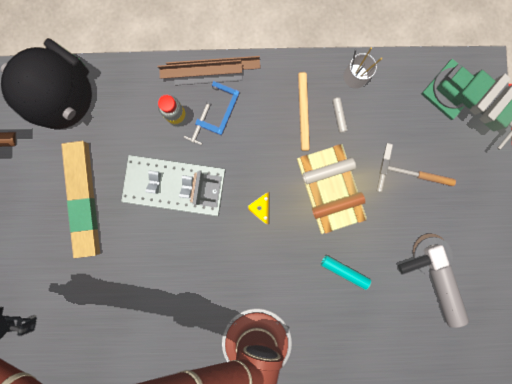

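The top view shows the bare tube in the rack at about (329,170) and the primed tube at (339,206). The jig is at (174,186), with its flange near (197,187). The look-alikes are a short grey tube at (340,114) and a turquoise one at (346,272). I'll enlarge the rack and jig.

```bash
python3 - <<'E'
import cv2,numpy as np
t=cv2.imread("pics/top0.png");s=cv2.imread("pics/side0.png")
a=cv2.resize(t[140:240,290:376],None,fx=4.6,fy=4.6,interpolation=cv2.INTER_CUBIC)
b=cv2.resize(t[145:225,115:235],None,fx=6.6,fy=6.6,interpolation=cv2.INTER_CUBIC)
c=cv2.resize(s[210:300,180:280],None,fx=6,fy=6,interpolation=cv2.INTER_CUBIC)
cv2.imwrite("pics/ra.png",a);cv2.imwrite("pics/jb.png",b);cv2.imwrite("pics/jc.png",c)
E
```

```text
(no output)
```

View pics/ra.png

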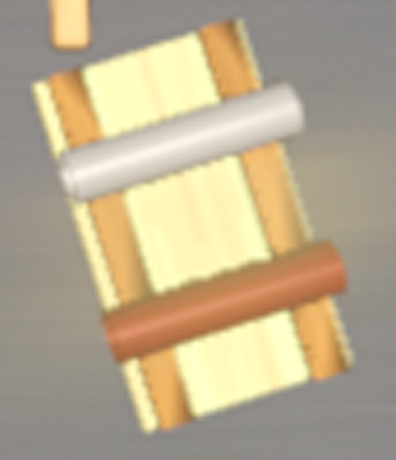

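View pics/jb.png

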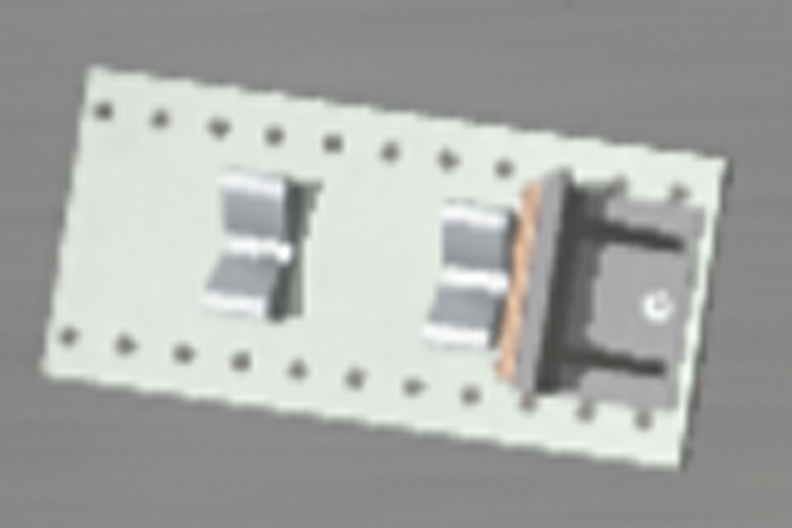

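View pics/jc.png

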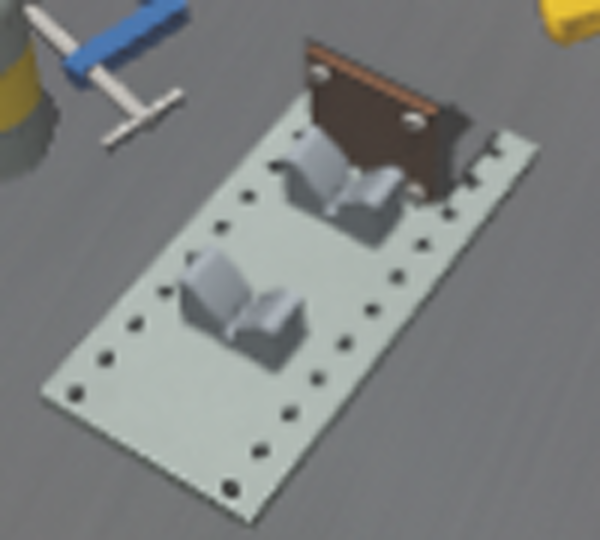

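In the crops the tube's ends are visible and lie clear of the battens. The jig plate's corners, both prisms and the flange (at the right end, facing left, which is world +y) are also clear. Next I'll measure them.

```bash
cat > h.py <<'E'
import cv2,numpy as np
from station import arm,snapshot,camera_info
def ray(n,uv):
    c=camera_info(n);K=np.array([[c['fx'],0,c['cx']],[0,c['fy'],c['cy']],[0,0,1]])
    p=cv2.undistortPoints(np.array(uv,float).reshape(-1,1,2),K,np.array(c['dist_coeffs'])).reshape(-1,2)
    R=np.array(c['R']);t=np.array(c['t'])
    return -R.T@t,np.c_[p,np.ones(len(p))]@R
def onz(n,uv,z):
    o,d=ray(n,uv);z=np.broadcast_to(z,(len(d),));s=(z-o[2])/d[:,2];return o+s[:,None]*d
def proj(n,X):
    c=camera_info(n);K=np.array([[c['fx'],0,c['cx']],[0,c['fy'],c['cy']],[0,0,1]])
    r,_=cv2.Rodrigues(np.array(c['R']));return cv2.projectPoints(np.array(X,float).reshape(-1,1,3),r,np.array(c['t']),K,np.array(c['dist_coeffs']))[0].reshape(-1,2)
E
python3 - <<'E'
from h import *
np.set_printoptions(precision=4,suppress=True)
t=cv2.imread("pics/top0.png");s=cv2.imread("pics/side0.png")
def big(m,roi):
    k=np.zeros_like(m);x0,y0,x1,y1=roi;k[y0:y1,x0:x1]=m[y0:y1,x0:x1]
    cs,_=cv2.findContours(k,cv2.RETR_EXTERNAL,cv2.CHAIN_APPROX_NONE)
    return max(cs,key=cv2.contourArea)
def rect(P):
    r=cv2.minAreaRect((P[:,:2]*1000).astype(np.float32));b=cv2.boxPoints(r)
    e=[b[1]-b[0],b[2]-b[1]];L=max(e,key=np.linalg.norm)
    return r,np.degrees(np.arctan2(L[1],L[0]))
hsv=cv2.cvtColor(t,cv2.COLOR_BGR2HSV).astype(int)
print("tube px",t[170,329],hsv[170,329],"ply",hsv[190,335],"bench",hsv[230,280],"plate",hsv[200,160],'primed',hsv[206,339])
mt=((hsv[...,1]<35)&(hsv[...,2]>125)).astype(np.uint8)
c=big(mt,(296,145,365,190));print(cv2.boundingRect(c),cv2.contourArea(c))
print("tube",rect(onz("top",c,0.051)))
mp=((hsv[...,0]<12)&(hsv[...,1]>100)).astype(np.uint8)
c=big(mp,(306,185,372,222));print("primed",rect(onz("top",c,0.051)))
mr=((hsv[...,1]>38)&(hsv[...,0]<35)&(hsv[...,2]>110)).astype(np.uint8)
c=big(mr,(294,140,372,238));print("rack",rect(onz("top",c,0.03)))
k=mt.copy()
c=big(((hsv[...,1]<45)&(hsv[...,2]>160)).astype(np.uint8),(115,145,232,222));print("plate",rect(onz("top",c,0.015)))
o=np.zeros_like(t);o[mt>0]=(255,255,255)
o[mr>0]=(0,160,255);o[mp>0]=(0,0,255)
cv2.imwrite("pics/mask0.png",cv2.resize(o[135:245,110:375],None,fx=3,fy=3))
E
```

```text
tube px [233 242 250] [ 16  17 250] ply [ 27  70 255] bench [ 13  12 146] plate [ 25  10 152] primed [ 11 141 214]
(296, 145, 69, 45) 1134.0
tube (((549.6284790039062, -240.14111328125), (212.3070831298828, 136.34498596191406), 88.8460922241211), np.float32(88.84609))
primed (((426.34515380859375, -264.034912109375), (21.514867782592773, 165.5629425048828), 15.532261848449707), np.float32(-74.467735))
rack (((444.66473388671875, -272.97222900390625), (172.32168579101562, 227.03948974609375), 13.664023399353027), np.float32(-76.335976))
plate (((506.1561279296875, 254.5772705078125), (310.61553955078125, 152.09410095214844), 80.43769836425781), np.float32(80.43768))
```

View pics/mask0.png

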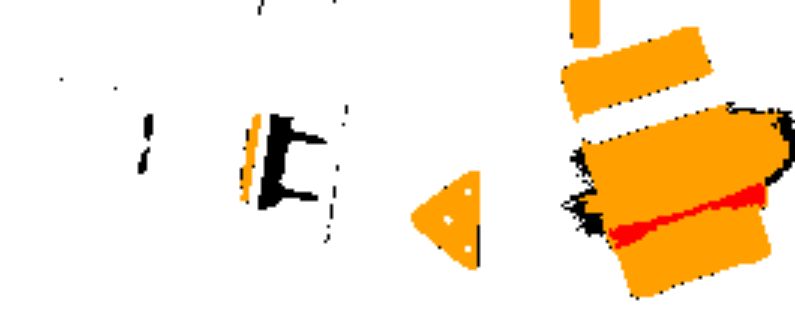

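The bench itself passed the brightness threshold, so the tube and rack masks are no good. The jig plate fits (311 x 152 mm against 310 x 150). I'll redo the tube with a tighter mask and cross-check the jig.

```bash
python3 - <<'E'
from h import *
np.set_printoptions(precision=4,suppress=True)
t=cv2.imread("pics/top0.png");s=cv2.imread("pics/side0.png")
hsv=cv2.cvtColor(t,cv2.COLOR_BGR2HSV).astype(int)
def rect(P):
    r=cv2.minAreaRect((P[:,:2]*1000).astype(np.float32));b=cv2.boxPoints(r)
    e=[b[1]-b[0],b[2]-b[1]];L=max(e,key=np.linalg.norm);return r,np.degrees(np.arctan2(L[1],L[0]))
def big(m,roi):
    k=np.zeros(m.shape,np.uint8);x0,y0,x1,y1=roi;k[y0:y1,x0:x1]=m[y0:y1,x0:x1]
    cs,_=cv2.findContours(k,cv2.RETR_EXTERNAL,cv2.CHAIN_APPROX_NONE);return max(cs,key=cv2.contourArea)
o=t.copy()
m=(hsv[...,1]<32)&(hsv[...,2]>165)
c=big(m,(296,150,362,190));cv2.drawContours(o,[c],-1,(0,0,255),1)
print("tube",rect(onz("top",c,0.051)))
m=(hsv[...,0]<14)&(hsv[...,1]>105)&(hsv[...,2]>120)
c=big(m,(306,188,372,222));cv2.drawContours(o,[c],-1,(255,0,0),1);print("primed",rect(onz("top",c,0.051)))
m=(hsv[...,1]<45)&(hsv[...,2]>160)
c=big(m,(115,145,232,222));cv2.drawContours(o,[c],-1,(0,0,255),1)
r,a=rect(onz("top",c,0.015));print("plate",r,a)
print(t[184:188,200],hsv[186,190:210].tolist())
# flange top edge: brown strip (z .108)
m=(hsv[...,0]<16)&(hsv[...,1]>60)
c=big(m,(185,165,205,210));cv2.drawContours(o,[c],-1,(255,0,255),1)
print("flange strip",rect(onz("top",c,0.108)))
# axes projected overlay
jc=np.array([r[0][0],r[0][1],0])/1000;th=np.radians(a-90)
R=np.array([[np.cos(th),-np.sin(th),0],[np.sin(th),np.cos(th),0],[0,0,1]])
L=[(x,y,.06) for y in(-67,-37,37,67) for x in(-34,34)]+[(x,-80,.108) for x in(-45,45)]
L=np.array([[x/1000,y/1000,z] for x,y,z in L])
L2=np.array([[x,y,.015] for x in(-.075,.075) for y in(-.155,.155)])
W=np.r_[L,L2]@R.T+jc
for n,im in(("top",o),("side",s)):
    f=5
    b=cv2.resize(im,None,fx=f,fy=f,interpolation=cv2.INTER_CUBIC)
    for p in proj(n,W): cv2.circle(b,tuple(int(v) for v in ((p+.5)*f)),4,(0,255,0),-1)
    x0,y0,x1,y1=(115,145,235,225) if n=="top" else (180,210,280,300)
    cv2.imwrite(f"pics/ov_{n}.png",b[y0*f:y1*f,x0*f:x1*f])
    if n=="top":cv2.imwrite("pics/ov_rack.png",b[140*f:240*f,290*f:376*f])
E
```

```text
tube (((540.1036376953125, -236.01296997070312), (34.101558685302734, 169.9439239501953), 15.309513092041016), np.float32(-74.69047))
primed (((428.7106628417969, -262.81378173828125), (28.918785095214844, 164.80654907226562), 15.891792297363281), np.float32(-74.10821))
plate ((506.1561279296875, 254.5772705078125), (310.61553955078125, 152.09410095214844), 80.43769836425781) 80.43768
[[71 75 71]
 [71 75 72]
 [71 75 73]
 [72 76 73]] [[102, 6, 217], [98, 6, 181], [12, 60, 156], [14, 70, 216], [14, 54, 220], [10, 9, 170], [120, 3, 169], [150, 2, 164], [0, 0, 126], [53, 13, 81], [45, 14, 75], [75, 6, 81], [0, 0, 95], [90, 3, 101], [90, 3, 102], [0, 0, 127], [0, 2, 168], [150, 1, 171], [165, 3, 172], [150, 2, 170]]
flange strip (((493.8862609863281, 177.65219116210938), (6.272190093994141, 83.45117950439453), 80.93405151367188), np.float32(-9.065949))
```

View pics/ov_top.png

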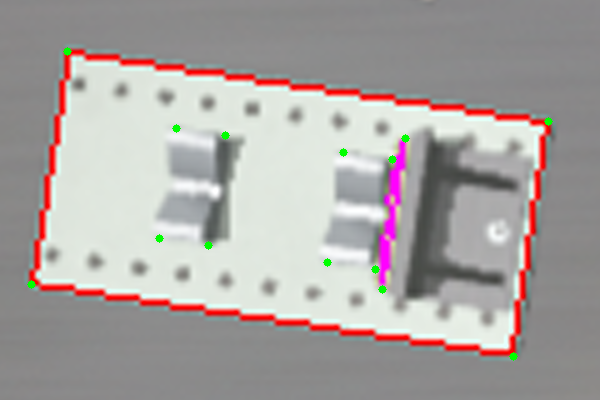

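View pics/ov_side.png

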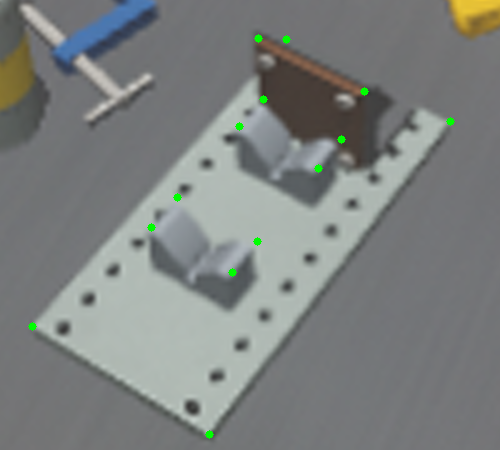

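View pics/ov_rack.png

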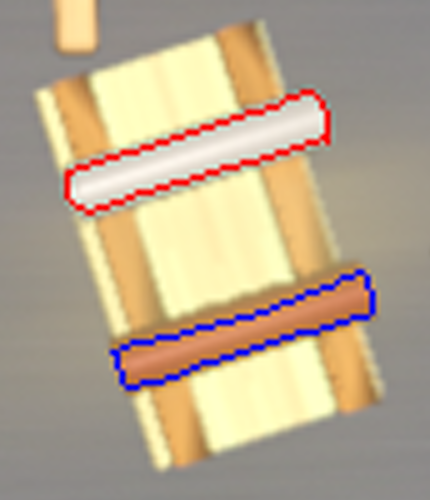

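The plate contour matches its corners in both views. The prisms and flange strip sit about 4–5 mm toward +y of the plate centre, so the seat is near (0.507, 0.259) with a yaw of about -9.5°. The tube contour is clean, at an angle of about 105.3°. I'll check it in the side view and plan the IK.

```bash
cat >> h.py <<'E'
from scipy.spatial.transform import Rotation as Ro
def quat(axis_deg,flip=1):
    a=np.radians(axis_deg);x=np.array([0,0,-1.]);y=flip*np.array([np.sin(a),-np.cos(a),0.]);z=np.cross(x,y)
    return Ro.from_matrix(np.c_[x,y,z]).as_quat()
E
python3 - <<'E'
from h import *
np.set_printoptions(precision=3,suppress=True)
s=cv2.imread("pics/side0.png");t=cv2.imread("pics/top0.png")
u=np.array([.264,-.965,0]);n=np.array([.965,.264,0]);c=np.array([.5408,-.2384,.051])
W=[c+k*u*.08 for k in(-1,1)]+[c+k*u*.08+[0,0,.019] for k in(-1,1)]+[c+k*u*.08+j*n*.019 for k in(-1,1) for j in(-1,1)]
f=7
for nm,im,(x0,y0,x1,y1) in(("side",s,(245,140,320,190)),("top",t,(295,145,365,215))):
    b=cv2.resize(im,None,fx=f,fy=f,interpolation=cv2.INTER_CUBIC)
    for i,p in enumerate(proj(nm,W)): cv2.circle(b,tuple(int(v) for v in ((p+.5)*f)),4,[(0,255,0),(255,0,0),(0,0,255)][min(i//2,2)],-1)
    cv2.imwrite(f"pics/tv_{nm}.png",b[y0*f:y1*f,x0*f:x1*f])
print(Ro.from_quat(arm.read_eef_rot()).as_matrix())
for p,a in(((.5408,-.2384,.101),105.3),((.507,.259,.112),80.44)):
    for fl in(1,-1):
        print(a,fl,arm.ik(p,quat(a,fl)))
E
```

```text
[[-0.001  0.246  0.969]
 [-0.002  0.969 -0.246]
 [-1.    -0.002  0.   ]]
105.3 1 [ 0.246  0.792  0.216  1.787 -0.277  0.591  0.898]
105.3 -1 [-0.206  1.104  1.13   1.802 -1.161  1.077 -1.49 ]
80.44 1 [-0.689  0.761  0.286  1.847 -0.361  0.584 -0.341]
80.44 -1 [-0.269  0.773 -0.388  1.834  0.468  0.626  2.032]
```

View pics/tv_side.png

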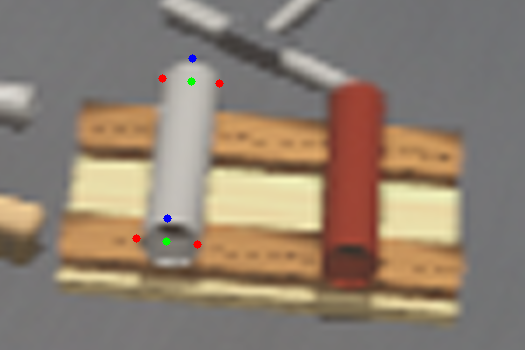

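View pics/tv_top.png

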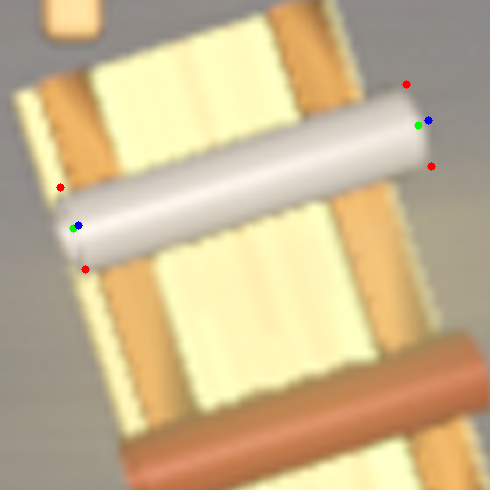

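With the axis moved about 2 mm toward -x, both views agree: centre near (0.5385, -0.2365), axis 105.6°. I'll go there, with a check above before descending.

```bash
python3 - <<'E'
from h import *
np.set_printoptions(precision=3,suppress=True)
q=quat(105.6)
arm.movep([.5385,-.2365,.28],q); print(arm.read_time())
arm.line_to([.5385,-.2365,.17],velocity=.2)
arm.pause(.2)
print(arm.read_time(),arm.read_tool_pos(),arm.read_ft_force(),arm.read_wrist_torque())
for n in("top","side"):
    im=snapshot(n);x0,y0,x1,y1=(285,130,385,245) if n=="top" else (225,90,335,200)
    cv2.imwrite(f"pics/ab_{n}.png",cv2.resize(im[y0:y1,x0:x1],None,fx=5,fy=5,interpolation=cv2.INTER_CUBIC))
E
```

```text
3.4
4.3 [ 0.539 -0.237  0.172] [-0.428  0.522  0.058] [ 0.057 -0.021 -0.002]
```

View pics/ab_top.png

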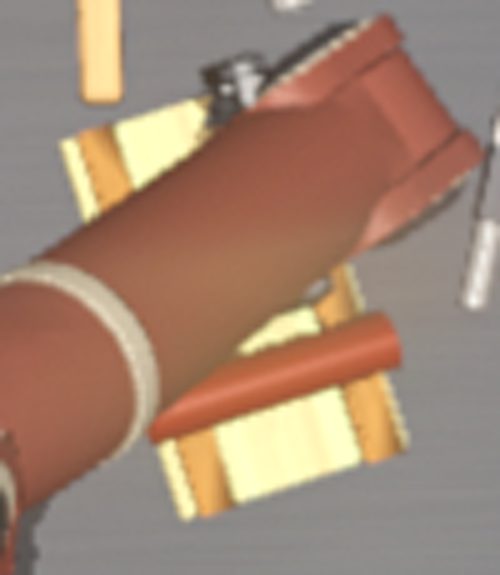

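View pics/ab_side.png

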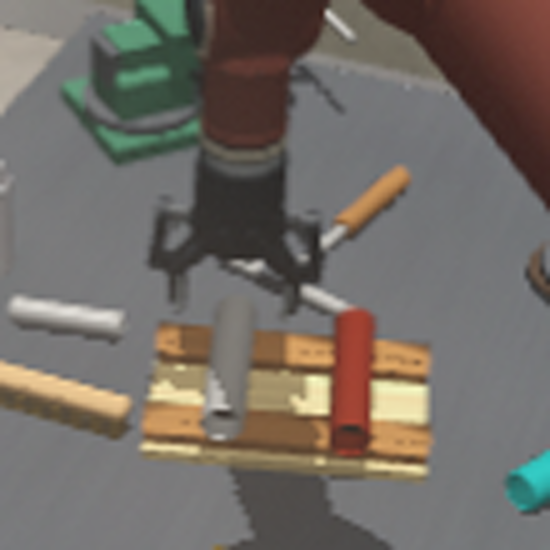

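The side view shows the fingers straddling the bare tube (the tube's middle is at about (232,360) in the crop, the fingers at 178 and 292). I'll descend, close with low effort, check the lateral force, then grip.

```bash
python3 - <<'E'
from h import *
np.set_printoptions(precision=4,suppress=True)
arm.line_to([.5385,-.2365,.101],velocity=.1); arm.pause(.2)
n=np.array([np.sin(np.radians(105.6)),-np.cos(np.radians(105.6)),0])
print(arm.read_time(),arm.read_tool_pos(),arm.read_ft_force())
arm.move_gripper(0.0,20); arm.pause(.2)
F=arm.read_ft_force()
print(arm.read_time(),arm.read_opening(),arm.read_opening()*85,arm.read_tool_pos(),F,"lat",F@n,arm.read_wrist_torque())
E
```

```text
5.4417 [ 0.5388 -0.2367  0.1017] [-0.0259  0.896  -0.613 ]
6.1417 0.4410118148274296 37.48600426033152 [ 0.539  -0.2364  0.1013] [1.3902 1.3122 2.7829] lat 1.6918162143000601 [ 0.153  -0.2592  0.1033]
```

The opening of 37.5 mm matches the 38 mm tube and the forces are small. Next: grip firmly, lift and weigh.

```bash
python3 - <<'E'
from h import *
np.set_printoptions(precision=4,suppress=True)
arm.move_gripper(0.0,85)
print(arm.read_ft_force())
arm.line_to([.5388,-.2365,.22],velocity=.12); arm.pause(.3)
for i in range(4): print(arm.read_time(),arm.read_ft_force(),arm.read_wrist_torque()); arm.pause(.05)
print(arm.read_opening())
q=quat(80.44)
j=np.radians(80.44);u=np.array([np.cos(j),np.sin(j),0])
p=np.array([.5069,.259,0])+u*.010
arm.movep([p[0],p[1],.22],q); arm.pause(.3)
for i in range(6): print(arm.read_time(),arm.read_ft_force(),arm.read_wrist_torque()); arm.pause(.05)
print(arm.read_tool_pos(),arm.read_opening())
for n in("top","side"):
    im=snapshot(n);x0,y0,x1,y1=(105,110,245,225) if n=="top" else (150,160,300,310)
    cv2.imwrite(f"pics/jg_{n}.png",cv2.resize(im[y0:y1,x0:x1],None,fx=4,fy=4,interpolation=cv2.INTER_CUBIC))
E
```

```text
[0.3864 1.6264 5.1446]
7.8 [ 0.2559 -0.2753 -1.3376] [0.0141 0.0367 0.0039]
7.85 [ 0.4374  0.894  -1.1063] [ 0.0049 -0.0485  0.0001]
7.9 [-0.2319 -0.0908 -1.1445] [-0.0573  0.0404 -0.029 ]
7.95 [-0.3572 -0.6352 -1.6907] [-0.0063  0.0414 -0.0438]
0.4239543621696498
10.1417 [ 0.4051  0.2233 -1.502 ] [-0.0205  0.0026 -0.0072]
10.1917 [-0.3165 -0.1406 -1.6334] [-0.031   0.0106  0.0485]
10.2417 [ 0.5206  0.1138 -2.2399] [ 0.0239 -0.0227 -0.018 ]
10.2917 [-0.5131  0.2497 -2.2811] [-0.0721  0.0114 -0.0036]
10.3417 [ 0.8453 -0.0703 -2.4176] [-0.0731  0.0102 -0.0177]
10.3917 [-0.1735 -0.9076 -1.7376] [-0.0368 -0.0037 -0.0052]
[0.5086 0.2689 0.22  ] 0.41912287209507176
```

View pics/jg_side.png

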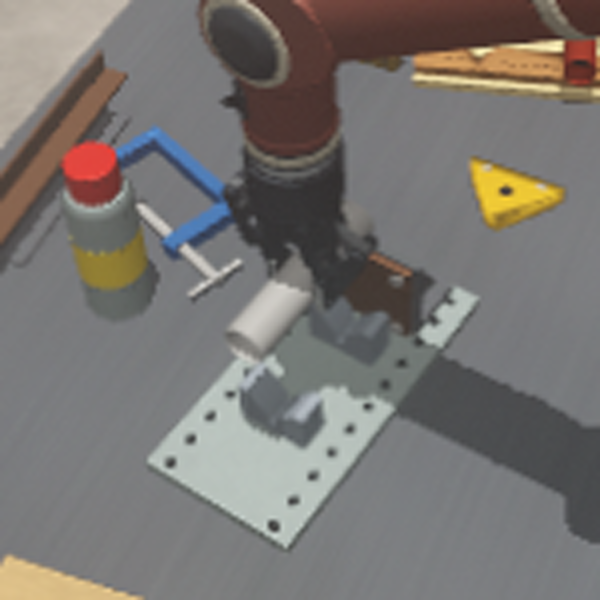

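View pics/jg_top.png

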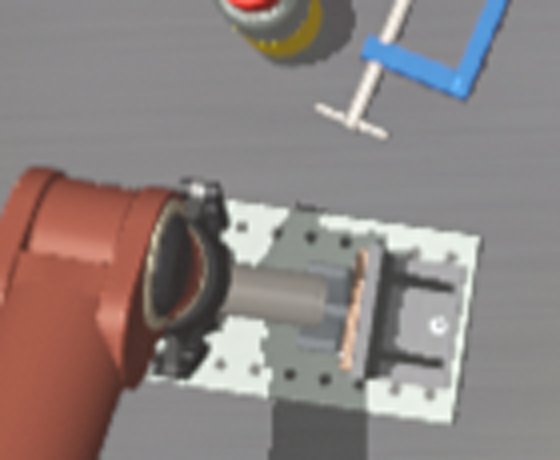

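The tube is held, and its flange-side end is visible at about (186.5,185) in the top view. The side view shows its free end at about (211,244). I'll compute both relative to the TCP.

```bash
python3 - <<'E'
from h import *
np.set_printoptions(precision=4,suppress=True)
j=np.radians(80.44);u=np.array([np.cos(j),np.sin(j),0]);n=np.array([np.sin(j),-np.cos(j),0])
T=np.array(arm.read_tool_pos());S=np.array([.5069,.259,0])
for z in(.165,.17,.175):
    a=onz("top",[[186.5,185]],z)[0]; print(z,"flange end: along",(a-T)@u,"lat",(a-T)@n, "from seat",(a-S)@u)
b=onz("side",[[210.75,244.2]],.17)[0];print("free end",(b-T)@u,(b-T)@n)
print(arm.read_ft_force())
E
```

```text
0.165 flange end: along -0.08267871814777474 lat 0.0017846912873881805 from seat -0.07265054464183952
0.17 flange end: along -0.08347859523329533 lat 0.0016143867349211881 from seat -0.07345042172736012
0.175 flange end: along -0.08427847231881598 lat 0.001444082182454262 from seat -0.07425029881288077
free end 0.07448135386107574 0.002423310702360852
[-0.5714 -0.8437 -1.5954]
```

The tube centre is about 4 mm toward the flange from the TCP, leaving roughly 6 mm of gap to the flange. I'll back off a little, descend to just above the V, then feel for contact.

```bash
cat >> h.py <<'E'
np.set_printoptions(precision=4,suppress=True)
j=np.radians(80.44);u=np.array([np.cos(j),np.sin(j),0]);n=np.array([np.sin(j),-np.cos(j),0]);ez=np.array([0,0,1.])
def ft(k=5):
    F=[];M=[]
    for i in range(k): F.append(arm.read_ft_force());M.append(arm.read_wrist_torque());arm.pause(.02)
    F=np.mean(F,0);M=np.mean(M,0)
    return np.array([F@n,F@u,F[2]]),np.array([M@n,M@u,M[2]])
E
python3 - <<'E'
from h import *
c=np.array([.5069,.259,0])+u*.013
f0,m0=ft();print("free",f0,m0,arm.read_time())
arm.line_to(c+[0,0,.120],velocity=.15); arm.pause(.2)
z=.120
while z>.106:
    z-=.001; arm.line_to(c+[0,0,z],velocity=.02)
    f,m=ft(4);print(round(z,4),f-f0,m-m0,np.array(arm.read_tool_pos())[2])
    if (f-f0)[2]>3: break
print(arm.read_time(),arm.read_tool_pos(),arm.read_opening())
np.save("st.npy",np.r_[c[:2],z,f0,m0])
E
```

```text
free [ 0.2314 -0.6924 -2.124 ] [ 0.0177  0.0007 -0.0106] 10.625
0.119 [-0.5027  0.5198  0.1492] [-0.0308 -0.003   0.0054] 0.11910241901515242
0.118 [0.0072 0.4629 0.5607] [-0.0309  0.0016  0.0019] 0.11793557985716419
0.117 [0.0735 0.7376 0.6893] [-0.0267 -0.0104  0.0343] 0.11696029385241993
0.116 [-0.3959  0.8371 -0.0503] [ 0.0049 -0.007   0.0204] 0.11596631864486076
0.115 [-0.2201  0.9467  0.7837] [-0.0186 -0.005   0.0413] 0.11496910594130502
0.114 [-0.0426  0.4355  0.9845] [ 0.0016 -0.0261 -0.0021] 0.11397349619265953
0.113 [0.3325 1.0496 2.1658] [ 0.0171 -0.0724 -0.1203] 0.11326502762765062
0.112 [-0.9355  0.9323  7.6729] [ 0.0029  0.1335 -0.441 ] 0.11287312017130766
14.175 [0.5096 0.2718 0.1129] 0.42182517186961943
```

Contact came at TCP z ≈ 0.113, as expected. The yaw moment of -0.44 Nm points to a small yaw misalignment, so I'll trim the yaw and then slide to the flange.

```bash
python3 - <<'E'
from h import *
s=np.load("st.npy");c=np.array([s[0],s[1],0]);z=s[2];f0,m0=s[3:6],s[6:9]
for a in(79.94,79.44,78.94):
    arm.line_to(c+[0,0,z],velocity=.02,ori=quat(a));arm.pause(.1)
    f,m=ft(6);print(a,f-f0,m-m0,Ro.from_quat(arm.read_eef_rot()).as_matrix()[:2,2],arm.read_tool_pos(),arm.read_time())
    if (m-m0)[2]>-.08:break
np.save("ang.npy",a)
E
```

```text
79.94 [-0.8803  0.78    7.688 ] [ 0.0012  0.0861 -0.2502] [-0.175  -0.9846] [0.5095 0.2718 0.1126] 14.625
79.44 [-0.2961  0.3438  7.6661] [-0.0537  0.0906  0.2483] [-0.1808 -0.9835] [0.5095 0.2718 0.1126] 15.075
```

```bash
python3 - <<'E'
from h import *
s=np.load("st.npy");c=np.array([s[0],s[1],0]);z=s[2]+.0006;f0,m0=s[3:6],s[6:9]
a=79.69;q=quat(a)
d=0
arm.line_to(c+[0,0,z],velocity=.02,ori=q)
f,m=ft(5);print(f-f0,m-m0)
base=None
while d<.018:
    d+=.001;arm.line_to(c-u*d+[0,0,z],velocity=.02)
    f,m=ft(4);f=f-f0;print(round(d,4),f,m-m0)
    if f[1]>6:break
print(arm.read_time(),arm.read_tool_pos(),arm.read_opening())
np.save("st2.npy",np.r_[c-u*d+[0,0,z],a])
E
```

```text
[0.8706 0.926  3.7461] [ 0.0209 -0.2796  0.1094]
0.001 [2.1457 1.8771 2.852 ] [ 0.2373 -0.4745  0.0533]
0.002 [2.5364 1.8989 2.8779] [ 0.187  -0.6041  0.0488]
0.003 [3.6475 2.0693 3.6222] [ 0.1533 -0.6965  0.0364]
0.004 [3.9515 1.943  3.7054] [ 0.1965 -0.7702  0.039 ]
0.005 [3.6536 1.7721 4.9877] [ 0.2623 -0.8359  0.0344]
0.006 [3.9675 2.1345 5.2148] [ 0.3238 -0.9379  0.0511]
0.007 [4.0687 2.2714 4.7561] [ 0.3302 -0.9257  0.0137]
0.008 [4.376  2.706  5.4526] [ 0.3245 -0.9469  0.05  ]
0.009 [4.5516 2.2815 5.2673] [ 0.3094 -0.9409  0.0449]
0.01 [4.2016 2.6394 4.9825] [ 0.3442 -0.9536  0.0121]
0.011 [4.3272 2.744  5.5781] [ 0.3263 -0.9447  0.0286]
0.012 [4.2839 2.9902 5.1256] [ 0.3327 -0.955   0.0423]
0.013 [4.2743 2.4247 5.1418] [ 0.3348 -0.932   0.0004]
0.014 [4.5207 2.5247 5.2805] [ 0.353  -0.9821  0.0557]
0.015 [4.1864 4.1732 4.9945] [ 0.628  -0.9812 -0.0323]
0.016 [4.727  5.2895 5.0535] [ 0.8964 -0.9851 -0.0749]
0.017 [5.0322 7.1886 5.0767] [ 1.186  -1.0038 -0.0792]
20.7917 [0.5069 0.2578 0.1128] 0.4204328429076476
```

The tube meets the flange at about 14.5 mm of slide, where the axial force starts to rise. The sideways force of 4 N says to trim toward +n. After that, press down.

```bash
python3 - <<'E'
from h import *
s=np.load("st2.npy");p=s[:3];f0,m0=np.load("st.npy")[3:6],np.load("st.npy")[6:9]
for i in range(14):
    f,m=ft(6);f=f-f0;m=m-m0
    print(p,f,m,arm.read_time())
    if abs(f[2]-16)<.8 and abs(f[0])<1 and abs(f[1]-5)<1.5:break
    p=p+n*np.clip(f[0]/3,-1,1)*1e-3-u*np.clip((5.5-f[1])/3,-1,1)*1e-3-ez*np.clip((16-f[2])/6,-.6,.8)*1e-3
    arm.line_to(p,velocity=.02);arm.pause(.1)
print(arm.read_tool_pos(),arm.read_opening());np.save("st2.npy",np.r_[p,s[3]])
for nme in("top","side"):
    im=snapshot(nme);x0,y0,x1,y1=(105,110,245,225) if nme=="top" else (150,180,290,310)
    cv2.imwrite(f"pics/st_{nme}.png",cv2.resize(im[y0:y1,x0:x1],None,fx=4.5,fy=4.5,interpolation=cv2.INTER_CUBIC))
E
```

```text
[0.5062 0.2551 0.1126] [4.7674 6.5936 4.608 ] [ 1.1606 -0.9929 -0.0703] 20.8917
[0.5073 0.2552 0.1118] [2.4552 6.2359 9.8709] [ 0.9959 -0.4939 -0.0208] 21.3417
[0.5081 0.2554 0.111 ] [-0.5978  4.7411 15.9211] [0.8215 0.0925 0.0018] 21.7917
[0.5074 0.2577 0.1125] 0.4225009560509943
```

View pics/st_side.png

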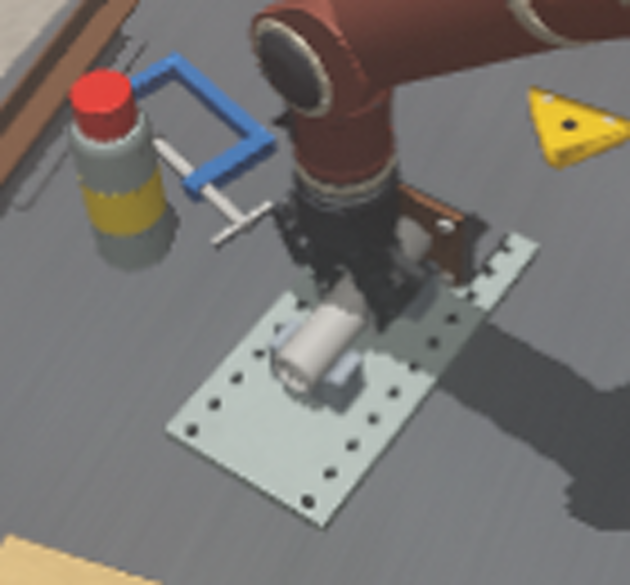

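View pics/st_top.png

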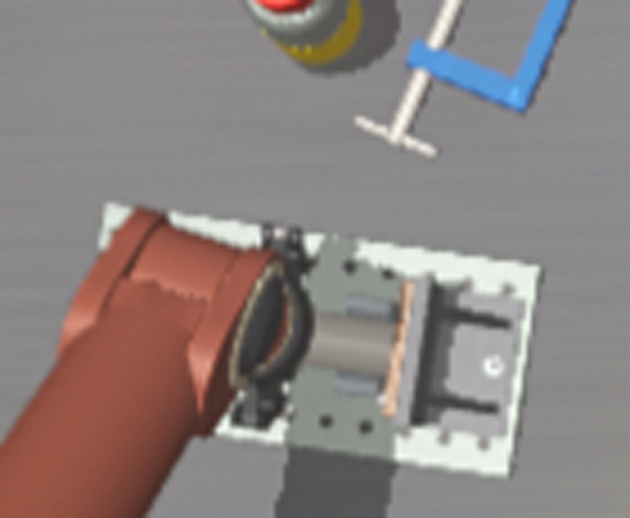

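The pictures show the tube in both Vs with its end at the brown flange. The moments put the push evenly: yaw is about 0, and pitch is explained by the axial force alone. I'll check that it holds steady, then hand in.

```bash
python3 - <<'E'
from h import *
from station import ticket
s=np.load("st.npy")
arm.pause(1);f,m=ft(10);f=f-s[3:6];print(f,m-s[6:9],arm.read_tool_pos(),arm.read_opening(),np.abs(arm.read_dq()).max(),arm.read_time())
if abs(f[2]-16)<1.5 and abs(f[0])<1.5 and f[1]>3: ticket.finish_job();print("handed in")
E
```

```text
[-0.9612  5.1013 15.8688] [ 0.8179  0.0653 -0.0048] [0.5074 0.2577 0.1125] 0.4219924913839238 0.001970520909199027 23.0583
the job is handed in; nothing more can be done
handed in
```

I took the bare steel tube from the rack, laid it in both V prisms and butted it against the brown flange. I handed the job in at about 23 s of the 51 s allowed, still holding the tube and pushing it down.

**Last checks:**
- **Downward force:** it held steady for a second at 15.9 N on the V; about 2 N of that is the tube's weight, so the arm's own push is about 14 N.
- **Against the flange:** the last reading was about 5 N along the tube. About 2.5 N of drag was already there before contact, so the push on the flange itself is less than 5 N.
- **Sideways and yaw:** about -1 N sideways and no yaw moment, so both sides and both prisms look evenly loaded.
- **Grip and position:** the jaw opening stayed steady at about 0.42. The last pictures show the tube in the V with its end at the flange.

**Disagreements along the way:**
- The jig plate's centre was about 4–6 mm off from the prisms and flange along the tube.
- The plate gave a jig yaw about 0.7° different from what contact showed. I corrected both by feeling for contact.
- The arm hides the middle of the tube from both cameras, so the seating on the flange-side prism rests mostly on the force and moment readings.

The red tube and the other bench items were not touched.

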